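Close the gluing frame with its swing bar

TASK

Two tile pieces lie in the gluing frame: close its open side. Set the slotted aluminium bar flat on the board with its slot pushed fully onto the steel post and the rest of it well askew (about 30 degrees off, knob end on the open side away from the tiles), and let go of it; then take it again by its upright knob and swing it about the post, keeping the slot fully home on the post, until it lies flush in line against both stop rails. Finally push the latch lever through its quarter turn to the end stop so that it locks the bar, leave everything untouched, and do not disturb the other things on the bench.

Things in the scene. Friction and masses are not known exactly. Their poses are not given: they have to be found in the camera images.
- jig: Fixed gluing frame: plywood board x -160..130, y -165..215, 15 thick. Origin: bench level, where the closed bar's middle belongs. On the +x side two wooden stop rails 20 wide (y -75, y +75), 28 tall, ends facing -x at x = 18; between them two tile pieces 14 tall, recessed. Closed, the bar lies along the jig's y (axis at x = 0), knob end to +y, +x side flush on both rails.
- post (a point): The centre of the foot of the fixed steel post, on the board's top (15 above the bench), at jig x 0, y -120. The post is round, 14 across, 43 tall. Axes as the jig's.
- bar: Loose aluminium bar 270 x 36 x 24 tall, about 0.3 kg (varies), lying flat. Origin: centre of the underside. x runs from the slotted end (-135) to the knob end (+135). The slot is open at the end, 18 wide, 22 deep (flat bottom at x = -113), between two prongs with rounded tips. It balances near x = +14.
- bar_seat (a point): The point in the bar's slot (bar x = -120, underside) that is over the post's centre when the slot's bottom bears on the post.
- knob: The upright black knob fixed on the bar's top near its far end (bar x = +117): a cylinder 20 across, 45 tall; origin at its foot, 24 above the bar's underside.
- cam_lever (a joint): Latch lever on a vertical pivot: 0 = open (handle to the jig's +y, short catch to -x, clear of the bar's path), 1.571 = locked at the end stop (handle to -x, catch behind the bar's knob end). Turns counter-clockwise from above, stays where left, about 1.5 N at the handle's end. The catch clears a bar that is home by 1 mm; a bar out of line blocks it.
- lever_pivot (a point): On the lever's pivot axis at the height of the handle's middle (56 above the bench), at jig x -25, y +155. The pivot is 20 across; the catch is 40 long from the axis, 12 wide, 19 to 37 above the bench.
- lever_tip (a point): The middle of the handle, 3 short of its end and 85 from the pivot axis. The handle is a steel bar 14 wide and 14 tall (49 to 63 above the bench), 88 long from the pivot axis.
- plain_strip: a plain flat aluminium strip 170 x 30 x 16, without slot or knob; not needed. A bystander; origin at the centre of its underside.
- glue_jar: white jar, 64 across, 75 tall. A bystander; origin at the centre of its underside.
- resin_bottle: amber bottle, 50 across, 110 tall. A bystander; origin at the centre of its underside.
- bowl: white bowl, 110 across, 45 tall. A bystander; origin at the centre of its underside.
- brush: brush, 170 long, lying. A bystander; origin at the centre of its underside.
- sherd: small loose terracotta sherd, about 45 x 40 x 8, lying on the jig's board just beyond the post. A bystander; origin at the centre of its underside.
- block: small wooden block 50 x 40 x 30. A bystander; origin at the centre of its underside.

How it is judged:
On the way, in this order (a step that is already met when the one before it is completed fails the run):
1. the bar lies flat on the board, slot home on the post, at least 17 degrees askew, and let go (horizontal distance between bar_seat and post below 0.006 m and z of bar_seat in the frame of post between -0.004 and 0.004 m and angle between the x axis of bar and the y axis of jig, either way round above 0.3 rad and x of knob in the frame of post below -0.05 m and angle between bar's own z axis and vertical below 0.05 rad and contact force between the fingers and bar below 0.2 N and linear speed of bar below 0.02 m/s and angular speed of bar below 0.1 rad/s), for 0.2 s.
2. gripped by its knob, the bar swings about the post (between 13 and 3 degrees from line) (horizontal distance between bar_seat and post below 0.008 m and angle between the x axis of bar and the y axis of jig, either way round between 0.05 and 0.23 rad and contact force between the fingers and knob above 0.5 N and value of joint cam_lever below 0.6 rad), for 0.05 s.
3. the bar lies flush in line against the stops, slot home (angle between the x axis of bar and the y axis of jig, either way round below 0.025 rad and x of bar_seat in the frame of post between -0.004 and 0.004 m and y of bar_seat in the frame of post between -0.003 and 0.003 m and z of bar_seat in the frame of post between -0.003 and 0.003 m and angle between bar's own z axis and vertical below 0.05 rad), for 0.2 s.
4. the lever is at its end stop (value of joint cam_lever above 1.48 rad), for 0.1 s.
At the end, for the whole second after the job is handed in: The bar lies flat on the board, in line with the frame within 1.4 degrees, its seat point within 4 mm of the post's centre across the bar and 3 mm along it, at rest; the lever is within 0.09 rad of its end stop (all of step 3 and linear speed of bar below 0.02 m/s and angular speed of bar below 0.1 rad/s and value of joint cam_lever above 1.48 rad); the robot touches nothing.
It fails at once if a bystander is moved by more than 30 mm (distance of any of plain_strip, glue_jar, resin_bottle, bowl, brush, sherd, block from where it was at the start of the episode above 0.03 m).
It also fails if it takes over 72 s, if anything falls off the work surface, if the arm or the gripper's body presses on something with over 40 N, if the wrist force passes 120 N, or if a joint passes its speed limit or range.

ROBOT

A 6-joint arm with a two-finger parallel gripper is mounted at the origin on the work surface. World frame = base frame: x ahead of the robot, y to its left, z up, the work surface at z = 0. Lengths are in m, angles in rad, forces in N, time in s.
With the tool pointing down it reaches from about 0.275 to 0.825 m from the base axis. Payload 4.9 kg.
Tool frame: the origin (TCP) lies between the finger pads; the fingertips stand 14 mm ahead of it and the grasp point (between the pads) lies 5 mm behind it; z points along the fingers, y is the line along which they close (so a half turn about z gives the same grasp; the last joint's range is limited). The gripper opens to 85 mm and grips with 20 to 120 N. Pads are 22 mm wide; open, the fingers measure 114 mm over their backs; the gripper's body (76 mm by 85 mm) begins 54 mm behind the grasp point. The pads swing forward as they close: fully open they stand 13 mm farther back than shut.
Start: joints at [1.182, 0.326, -0.193, 1.052, 0, 1.437], TCP at [0.139, 0.532, 0.245] pointing down, gripper open.
Joint ranges: [-2.65, 2.65], [-0.97, 1.79], [-1.3, 1.35], [-1.93, 2.1], [-1.47, 1.37], [-3.14, 3.14]. Speed limits (rad/s): [2.57, 2.57, 3.14, 3.14, 3.14, 3.14].

INTERFACE

Orientations are given as a unit quaternion [x, y, z, w].
In Python, from station import get_state, snapshot, camera_params, ctrl gives the robot as it stands.
- The arm moves only by the tool play_rows, never from a script. Its argument "moves" is one flat list of numbers, 7 for each row, row after row: the turn, a rotation vector about the tool's x, y, z each as a share of 360 degrees, from -1 to 1, then the shift along the tool's x, y, z each as a share of 300 mm, from -1 to 1, then the finger opening in mm, from 0 to 85.4. A call has 1 to 20 rows; each row is the pose to reach, as a shift and turn from the pose commanded when the call began, along the tool's axes at that moment, turning the shorter way round; what a row does not reach only later rows make up. A row lasts 1/8 s, in which the tool goes at most 62.5 mm and 10.7 degrees, less where a joint would pass 70% of its speed; a pose out of reach is approached as far as the arm can. A call with a number of a shift or a turn outside -1 to 1 is refused whole. A call with a gripper value outside its range is refused whole. The fingers move at their own pace and stop on an object; "squeeze" is the grip in N (left out, the last holds). Time passes only in rows, so rows that repeat a pose let the fingers close. It gives the time, the measured TCP pose, the force, the opening and the grip force at its end, in the units of the state.
- get_state(): the state, without advancing time (a new reading comes with each control period).
- snapshot(name): name is "scene" or "top" or "wrist"; returns the picture (384x512x3 uint8, blue, green, red); there is no depth.
- camera_params(name): a dict with "fx", "fy", "cx", "cy" (pixels), "R" (3x3) and "t" (3): a world point X has camera coordinates R X + t; the wrist camera has in their place "T_tool_cam" (4x4, takes a point from camera to tool coordinates, whose origin is the TCP and whose axes are the flange's). Camera axes: x right, y down, z forward; pixel columns grow to the right and rows downward; lengths in m; the calibration is good to about 2 mm. A picture is of the moment at which its call begins: read the wrist's pose just before it. camera_params takes no time and is no camera call.
- ctrl.close_job(): hands the job in; it is judged then, once.
The state is a dict: "time": time; "qpos": joint angles; "qd": joint speeds; "tau": joint torques, N m; "position": TCP position; "tool_rot": TCP orientation; "force": force on the tool from outside, world axes, zero at the start; "wrist_torque": the same for the moment, N m; "width": finger opening in m; "gripper_force": force on a finger pad.
Only numpy, scipy, OpenCV 4.12 (cv2) and the standard library are available. Lean on these libraries where they do the work, as an engineer would, in place of code of your own. Each camera call takes 0.05 s, during which the arm holds its last target. There are 200 camera calls.

## Working session

There is one attempt and no reset: what is moved stays moved. The work goes in short steps, Python scripts to look and compute and a tool call to move; the robot and the scene stay as the last step left them, time stands still between calls to the robot, and variables do not carry over. Pictures are saved under pics/ and viewed, at most 10 in all, crops included, and the job is handed in when it is done.

Besides the shell and the picture viewer there is one more tool, called after "Call:" as name(argument=value, ...), one argument or row to a line, values as JSON. play_rows: Moves the arm, as the interface text tells. Its arguments: {"type":"object","properties":{"moves":{"type":"array"},"squeeze":{"type":"number"}},"required":["moves"]}

```bash
mkdir -p pics; ls; python3 - <<'E'
from station import *
import cv2,numpy as np
s=get_state();print(s)
for n in("top","scene"):
    cv2.imwrite(f"pics/{n}0.png",snapshot(n));p=camera_params(n);print(n,{k:np.round(v,4).tolist() for k,v in p.items()})
print(camera_params("wrist"))
E
```

```text
pics
{'time': 0.0, 'qpos': array([ 1.18180450e+00,  3.26939341e-01, -1.93569895e-01,  1.05202360e+00,
        1.13054515e-05,  1.43657720e+00]), 'qd': array([-0.00108944, -0.00119333, -0.00073811, -0.00084863,  0.00039478,
       -0.00149711]), 'tau': array([-2.28242634e-04, -4.43409026e+01,  2.62433767e+01,  1.56372122e-02,
       -2.34965673e-04, -7.72691948e-06]), 'position': array([0.13839602, 0.53172559, 0.24450961]), 'tool_rot': array([ 1.27042068e-01,  9.91896950e-01, -8.37250727e-04, -2.30018484e-04]), 'force': array([-0.2704089 ,  0.80814591, -0.20691051]), 'wrist_torque': array([ 0.01293582, -0.02807361,  0.05293873]), 'gripper_force': 0.0, 'width': 0.0853647989885412}
top {'fx': 350.3304, 'fy': 350.3304, 'cx': 259.7662, 'cy': 188.2025, 'R': [[-0.0084, -0.9998, -0.0202], [-0.9982, 0.0096, -0.0596], [0.0597, 0.0196, -0.998]], 't': [0.0139, 0.5712, 1.0983]}
scene {'fx': 415.0686, 'fy': 415.0686, 'cx': 256.9915, 'cy': 195.8054, 'R': [[0.485, 0.8745, 0.006], [0.68, -0.3728, -0.6313], [-0.5499, 0.3103, -0.7755]], 't': [-0.2869, -0.3487, 1.5715]}
{'fx': 322.3153754551472, 'fy': 322.3153754551472, 'cx': 250.83765423564924, 'cy': 196.96843455843688, 'T_tool_cam': array([[-1.64413275e-04, -9.65342072e-01, -2.60987847e-01,
         6.58350184e-02],
       [ 9.99999977e-01, -1.94596041e-04,  8.98067652e-05,
         7.62558353e-04],
       [-1.37481451e-04, -2.60987827e-01,  9.65342082e-01,
        -1.28539101e-01],
       [ 0.00000000e+00,  0.00000000e+00,  0.00000000e+00,
         1.00000000e+00]])}
```

View pics/top0.png

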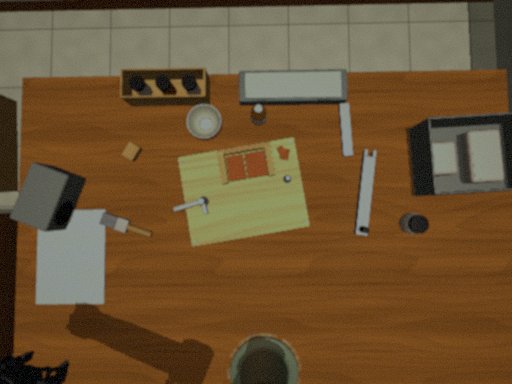

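View pics/scene0.png

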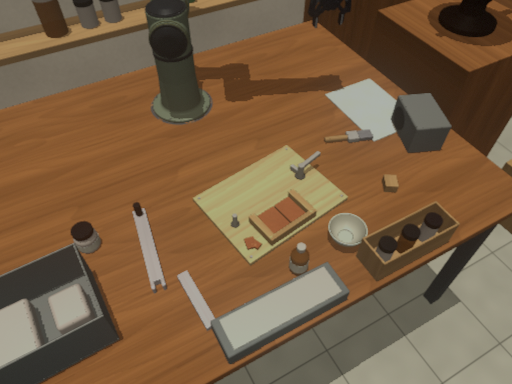

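The top view shows:
- the bar from its slot end (370,150) to the knob (364,230)
- the board with corners (178,157), (296,138), (309,227) and (192,244)
- the post at (287,179), the lever pivot at (205,203) with its handle pointing left to (175,210), and the sherd at (284,153)

The scene view agrees.

```bash
cat > h.py <<'E'
from station import *
import numpy as np, cv2
from scipy.spatial.transform import Rotation as Ro
def cam(n,s=None):
    p=camera_params(n)
    if n=="wrist":
        s=s or get_state(); T=np.eye(4);T[:3,:3]=Ro.from_quat(s["tool_rot"]).as_matrix();T[:3,3]=s["position"]
        M=T@p["T_tool_cam"];R=M[:3,:3];c=M[:3,3]
    else: R=np.array(p["R"]).T;c=-R@np.array(p["t"])
    return p,R,c
def pt(C,uv,z):
    p,R,c=C; d=R@np.array([(uv[0]-p["cx"])/p["fx"],(uv[1]-p["cy"])/p["fy"],1]); return c+d*(z-c[2])/d[2]
def px(C,X):
    p,R,c=C; q=R.T@(np.array(X)-c); return np.array([p["fx"]*q[0]/q[2]+p["cx"],p["fy"]*q[1]/q[2]+p["cy"]])
def shot(name):
    s=get_state(); im=snapshot("wrist"); cv2.imwrite(f"pics/{name}.png",im); np.save(f"pics/{name}.npy",dict(s)); return im,cam("wrist",s)
def load(name):
    return cv2.imread(f"pics/{name}.png"),cam("wrist",np.load(f"pics/{name}.npy",allow_pickle=True).item())
def go(xyz,yawx,cmd=None):
    """move numbers from current pose (x-axis yaw in deg, tool down) to target"""
    s=get_state(); p,q=cmd if cmd else (s["position"],s["tool_rot"])
    R0=Ro.from_quat(q); a=np.radians(yawx)
    x=np.array([np.cos(a),np.sin(a),0]);z=np.array([0,0,-1]);Rt=Ro.from_matrix(np.column_stack([x,np.cross(z,x),z]))
    rv=(R0.inv()*Rt).as_rotvec()/(2*np.pi); sh=R0.inv().apply(np.array(xyz)-p)/.3
    print("turn",np.round(rv,4),"shift",np.round(sh,4)); return rv,sh
E
python3 - <<'E'
from h import *
C=cam("top")
for n,uv,z in [("slot",(370,150),.024),("knob",(364,230),.06),("post",(287,179),.058),("piv",(205,203),.06),("c1",(178,157),.015),("c2",(296,138),.015),("c3",(309,227),.015),("c4",(192,244),.015)]:
    print(n,pt(C,uv,z).round(3))
go([.55,-.30,.3],180)
E
```

```text
slot [ 0.689 -0.341  0.024]
knob [ 0.439 -0.306  0.06 ]
post [ 0.596 -0.076  0.058]
piv [0.525 0.176 0.06 ]
c1 [0.675 0.272 0.015]
c2 [ 0.732 -0.109  0.015]
c3 [ 0.447 -0.146  0.015]
c4 [0.396 0.225 0.015]
turn [-0.0002 -0.0001 -0.0406] shift [-2.0264 -2.3375 -0.1815]
```

Call:
play_rows(
  moves=[0,0,-0.0406,-0.786,-0.623,-0.28,85,0,0,-0.0406,-0.786,-0.623,-0.28,85,0,0,-0.0406,-0.786,-0.623,-0.28,85,0,0,-0.0406,-0.786,-0.623,-0.28,85,0,0,-0.0406,-0.786,-0.623,-0.28,85,0,0,-0.0406,-0.786,-0.623,-0.28,85],
)

```text
time: 0.85
position: [0.3221, 0.2896, 0.3303]
tool_rot: [0.003, 1.0, 0.0, 0.001]
force: [-0.0, 0.2, -0.5]
width: 0.0851
gripper_force: 0.0
```

```bash
python3 - <<'E'
from h import *
go([.5,.05,.33],180)
E
```

```text
turn [ 0.0001  0.0003 -0.0011] shift [-0.5982 -0.7945  0.0016]
```

Call:
play_rows(
  moves=[0,0,-0.001,-0.598,-0.795,0,85,0,0,-0.001,-0.598,-0.795,0,85,0,0,-0.001,-0.598,-0.795,0,85,0,0,-0.001,-0.598,-0.795,0,85,0,0,-0.001,-0.598,-0.795,0,85,0,0,-0.001,-0.598,-0.795,0,85,0,0,-0.001,-0.598,-0.795,0,85],
)

```text
time: 1.72
position: [0.4984, 0.0546, 0.3285]
tool_rot: [-0.004, 1.0, 0.0, -0.001]
force: [0.4, -0.1, 0.1]
width: 0.0848
gripper_force: 0.0
```

```bash
python3 - <<'E'
from h import *
shot("w1")
go([.55,-.25,.33],180)
E
```

```text
turn [ 0.0001 -0.0002  0.0013] shift [-0.1639 -1.0178 -0.0047]
```

View pics/w1.png

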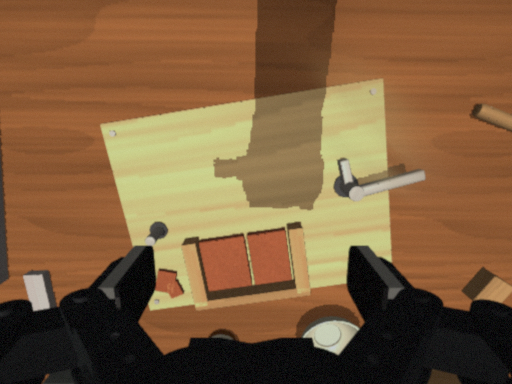

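Wrist view: the board corners are at (102,124) and (383,80), the post foot at (158,231) with its top at (150,241), the lever pivot at (355,192) with its handle to (424,175), and the catch at (345,165). I'll fit the board edges to get the jig pose and go on to the bar.

```bash
python3 - <<'E'
from h import *
im,C=load("w1")
hsv=cv2.cvtColor(im,cv2.COLOR_BGR2HSV)
print([hsv[y,x].tolist() for x,y in((200,150),(280,150),(60,60),(130,200),(158,231),(150,241),(355,192),(400,182),(420,120))])
m=((hsv[...,0]>22)&(hsv[...,0]<40)&(hsv[...,1]>60)).astype(np.uint8)
m=cv2.morphologyEx(m,cv2.MORPH_OPEN,np.ones((5,5)))
top=[(c,np.argmax(m[:,c])) for c in range(120,370,3)]
left=[(np.argmax(m[r]),r) for r in range(135,235,3)]
right=[(511-np.argmax(m[r][::-1]),r) for r in range(95,235,3)]
def line(P):
    W=np.array([pt(C,(u,v),.015)[:2] for u,v in P],np.float32)
    l=cv2.fitLine(W,cv2.DIST_HUBER,0,.001,.001).ravel(); n=np.array([-l[1],l[0]]);r=(W-l[2:])@n
    print(l.round(4),"ang",np.degrees(np.arctan2(l[1],l[0])).round(2),"res",np.abs(r).mean().round(5)); return l
a,b,c=map(line,(top,left,right))
ang=np.arctan2(a[1],a[0]); ang+=np.pi*(ang<0) # jig y
X=lambda p,q:p[2:]+p[:2]*np.linalg.solve(np.column_stack([p[:2],-q[:2]]),q[2:]-p[2:])[0]
k1,k2=X(a,b),X(a,c);print(k1,k2,np.linalg.norm(k1-k2))
y=(k2-k1)/np.linalg.norm(k2-k1);x=np.array([y[1],-y[0]])
mid=(k1+k2)/2; O=mid+.16*x-.025*y
print("jig",O,np.degrees(np.arctan2(x[1],x[0])))
print("post",O-.12*y,"piv",O-.025*x+.155*y, "tip",O-.025*x+.24*y)
print("by ray",pt(C,(158,231),.015),pt(C,(150,241),.058),pt(C,(355,192),.063),pt(C,(424,175),.06))
E
```

```text
[[27, 90, 204], [18, 110, 151], [12, 160, 140], [27, 89, 200], [25, 25, 62], [19, 31, 196], [19, 29, 191], [19, 40, 190], [13, 152, 154]]
[ 0.1264 -0.992   0.4266  0.0305] ang -82.74 res 0.04045
[ 0.9862  0.1656  0.5347 -0.133 ] ang 9.53 res 0.00198
[0.9923 0.1241 0.4679 0.2354] ang 7.13 res 0.01378
[ 0.4492806  -0.14730215] [0.40157342 0.22705597] 0.3773857
jig [0.58730376 0.03530385] 7.2624707
post [ 0.60247356 -0.08373344] piv [0.54291    0.18589997] tip [0.5321647  0.27021807]
by ray [ 0.604076   -0.07935032  0.015     ] [ 0.60170318 -0.07790964  0.058     ] [0.53130931 0.1871638  0.063     ] [0.50947861 0.2726877  0.06      ]
```

Call:
play_rows(
  moves=[0,0,0.001,-0.164,-1,0,85,0,0,0.001,-0.164,-1,0,85,0,0,0.001,-0.164,-1,0,85,0,0,0.001,-0.164,-1,0,85,0,0,0.001,-0.164,-1,0,85,0,0,0.001,-0.164,-1,0,85,0,0,0.001,-0.164,-1,0,85],
)

```text
time: 2.65
position: [0.5503, -0.2442, 0.3292]
tool_rot: [-0.001, 1.0, 0.001, -0.0]
force: [0.6, -0.0, -0.2]
width: 0.085
gripper_force: 0.0
```

```bash
python3 - <<'E'
from h import *
shot("w2")
E
```

```text
(no output)
```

View pics/w2.png

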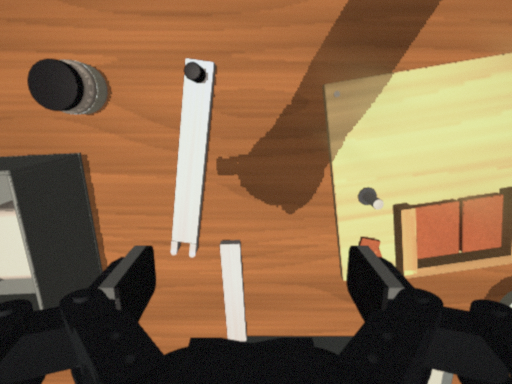

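w2 shows the bar's knob end at (186..214,60), the knob at (195,72), and the slot prongs at (174,254) and (193,257). The post foot is at (368,196), its top at (377,203), and the board corner at (326,84). I'll fit precisely.

```bash
python3 - <<'E'
from h import *
def fit(C,P,z=.015):
    W=np.array([pt(C,p,z)[:2] for p in P],np.float32)
    for _ in range(4):
        l=cv2.fitLine(W,cv2.DIST_HUBER,0,.001,.001).ravel(); r=np.abs((W-l[2:])@[-l[1],l[0]]); W=W[r<=max(.002,np.median(r)*2)]
    print(l.round(4),"ang",np.degrees(np.arctan2(l[1],l[0])).round(2),len(P),len(W),r.mean().round(5)); return l
X=lambda p,q:p[2:]+p[:2]*np.linalg.solve(np.column_stack([p[:2],-q[:2]]),q[2:]-p[2:])[0]
def bm(im):
    h=cv2.cvtColor(im,cv2.COLOR_BGR2HSV); return cv2.morphologyEx(((h[...,0]>16)&(h[...,0]<40)&(h[...,1]<125)&(h[...,1]>50)).astype(np.uint8),cv2.MORPH_OPEN,np.ones((5,5)))
im,C=load("w1");m=bm(im)
a=fit(C,[(c,np.argmax(m[:,c])) for c in list(range(115,245,3))+list(range(335,372,3))])
b=fit(C,[(np.argmax(m[r]),r) for r in range(135,220,3)])
c=fit(C,[(511-np.argmax(m[r][::-1]),r) for r in range(92,160,3)])
k1,k2=X(a,b),X(a,c);print(k1,k2,np.linalg.norm(k1-k2))
y=(k2-k1)/np.linalg.norm(k2-k1);x=np.array([y[1],-y[0]]);O=(k1+k2)/2+.16*x-.025*y
print("jig",O,np.degrees(np.arctan2(x[1],x[0])),"post",O-.12*y,"piv",O-.025*x+.155*y,"tip",O-.025*x+.24*y)
im,C=load("w2");m=bm(im)
a=fit(C,[(c,np.argmax(m[:,c])) for c in range(410,510,3)])
b=fit(C,[(300+np.argmax(m[r,300:]),r) for r in range(95,235,3)])
k=X(a,b);print(k,"post2",k+.16*x+.045*y, "ray",pt(C,(368,196),.015),pt(C,(377,203),.058))
# bar
g=im.min(axis=2); n,L,st,ce=cv2.connectedComponentsWithStats((g>150).astype(np.uint8)); i=L[150,195] or L[150,200]; print("bar comp",i,st[i],[int(v) for v in g[150,170:215]])
cv2.imwrite("pics/bar.png",np.hstack([cv2.resize(im[40:270,150:235],None,fx=2.5,fy=2.5,interpolation=0),cv2.resize(im[150:260,330:440],None,fx=4,fy=4,interpolation=0)[:575]]) if False else cv2.resize(im[40:270,150:235],None,fx=2.6,fy=2.6,interpolation=0))
E
```

```text
[ 0.1607 -0.987   0.4287 -0.0048] ang -80.75 57 57 0.00032
[ 0.9864  0.1645  0.5479 -0.1313] ang 9.47 29 29 0.00039
[0.9862 0.1653 0.4508 0.235 ] ang 9.52 23 23 0.00035
[ 0.4518742 -0.1473522] [0.39124045 0.22504376] 0.37729988
jig [0.5834953  0.03988341] 9.247783 post [ 0.60277987 -0.0785569 ] piv [0.53391105 0.18885121] tip [0.5202512 0.2727464]
[ 0.1637 -0.9865  0.4221  0.0352] ang -80.58 34 34 0.00031
[ 0.9867  0.1624  0.5586 -0.1321] ang 9.35 47 47 0.00046
[ 0.45278507 -0.14952244] post2 [ 0.6034738  -0.07939462] ray [ 0.60244236 -0.07643344  0.015     ] [ 0.60034557 -0.08015097  0.058     ]
bar comp 1 [ 170   58   44  200 4747] [63, 60, 67, 61, 63, 58, 63, 79, 153, 213, 226, 227, 227, 228, 229, 227, 227, 227, 228, 226, 226, 223, 225, 223, 228, 228, 229, 225, 226, 228, 230, 229, 228, 229, 221, 150, 74, 51, 42, 53, 60, 65, 66, 64, 62]
```

View pics/bar.png

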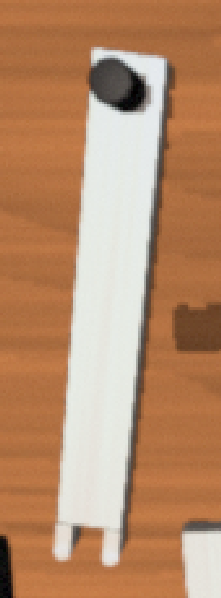

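The crop shows the bar's straight edges, with the slot bottom at about y 242 px. I'll get the bar's axis from its edges.

```bash
cat >> h.py <<'E'
def barpose(im,C,z,seed):
    g=im.min(axis=2); n,L,st,ce=cv2.connectedComponentsWithStats((g>150).astype(np.uint8)); m=L==L[seed[1],seed[0]]
    W=np.array([pt(C,(u,v),z)[:2] for v,u in np.argwhere(m)],np.float32)
    l=cv2.fitLine(W,cv2.DIST_HUBER,0,.001,.001).ravel(); d=l[:2]
    for _ in range(3):  # refine axis from mid-points of cross sections, away from the knob and the slot
        t=W@d; o=W@[-d[1],d[0]]; bins=np.linspace(t.min()+.035,t.max()-.035,40)
        M=[((t[k].mean()),(o[k].min()+o[k].max())/2,o[k].max()-o[k].min()) for k in (np.abs(t-b)<.004 for b in bins) if k.sum()>10]
        M=np.array(M); M=M[np.abs(M[:,1]-np.median(M[:,1]))<.01]; s,c=np.polyfit(M[:,0],M[:,1],1); d=Ro.from_euler("z",np.arctan(s)).apply([*d,0])[:2]
    t=W@d;o=np.median(W@[-d[1],d[0]]); 
    return d,np.array([-d[1],d[0]]),c if abs(s)<1e-3 else o,t.min(),t.max(),np.median(M[:,2]),W
E
python3 - <<'E'
from h import *
im,C=load("w2")
d,n,c,t0,t1,w,W=barpose(im,C,.024,(195,150))
if d[0]>0: d,n,c,t0,t1=-d,-n,-c,-t1,-t0
print("dir",np.degrees(np.arctan2(d[1],d[0])),"len",t1-t0,"w",w)
cen=d*(t0+t1)/2+n*c;print("centre",cen,"tip",d*t0+n*c,"knob",d*t1+n*c)
g=cen+d*.014;print("grasp",g, "bottom",pt(C,(186,242),.024)[:2]@d-t0)
print("knob top/foot?",cen+d*.117)
yaw=np.degrees(np.arctan2(d[1],d[0]));print(yaw)
go([*g,.1],yaw%360)
print(get_state()["qpos"])
E
```

```text
dir 172.3931568435392 len 0.26975731724236474 w 0.035483387511974177
centre [ 0.55750149 -0.32551171] tip [ 0.69119319 -0.34336624] knob [ 0.4238098  -0.30765717]
grasp [ 0.5436247  -0.32365846] bottom 0.022463444072349237
knob top/foot? [ 0.44153112 -0.31002386]
172.3931568435392
turn [ 0.0001 -0.      0.0216] shift [ 0.0231 -0.2662  0.7647]
[-5.39999435e-01  3.90272152e-01  1.14919118e-01  1.29599294e+00
  4.99082016e-04 -5.42797083e-01]
```

Call:
play_rows(
  moves=[0,0,0.0216,0.023,-0.266,0.3,85,0,0,0.0216,0.023,-0.266,0.6,85,0,0,0.0216,0.023,-0.266,0.8,85,0,0,0.0216,0.023,-0.266,0.8,85,0,0,0.0216,0.023,-0.266,0.8,85,0,0,0.0216,0.023,-0.266,0.8,85],
)

```text
time: 3.45
position: [0.5443, -0.3249, 0.0906]
tool_rot: [0.067, 0.998, -0.0, 0.0]
force: [0.4, 0.4, 1.0]
width: 0.0849
gripper_force: 0.0
```

```bash
python3 - <<'E'
from h import *
go([.5436,-.3237,.016],172.4)
E
```

```text
turn [-0.      0.0001 -0.0002] shift [0.0028 0.0037 0.2486]
```

Call:
play_rows(
  moves=[0,0,0,0.003,0.003,0.15,85,0,0,0,0.003,0.003,0.245,85,0,0,0,0.003,0.003,0.245,85,0,0,0,0.003,0.003,0.245,60,0,0,0,0.003,0.003,0.245,30,0,0,0,0.003,0.003,0.245,30,0,0,0,0.003,0.003,0.245,30,0,0,0,0.003,0.003,0.245,30,0,0,0,0.003,0.003,0.245,30],
  squeeze=50,
)

```text
time: 4.58
position: [0.5438, -0.3255, 0.0177]
tool_rot: [0.068, 0.998, -0.001, 0.001]
force: [-0.7, 2.0, 7.2]
width: 0.0349
gripper_force: 52.5
```

```bash
python3 - <<'E'
from h import *
s=get_state();print(s["position"],s["tool_rot"],s["force"],s["gripper_force"],s["width"])
P=np.array([.6025,-.079]); jy=90+9.4
ang=jy+30; d=np.array([np.cos(np.radians(ang)),np.sin(np.radians(ang))])
pre=P+d*(.134+.04)
go([*pre,.10],ang); print(pre)
E
```

```text
[ 0.54382861 -0.32551159  0.01770555] [ 6.76409575e-02  9.97708737e-01 -5.10847446e-04  1.31032498e-03] [-0.73624811  2.04773264  7.24190062] 52.46640622615814 0.034914637568449314
turn [0.     0.0005 0.119 ] shift [ 0.3417  1.2347 -0.2763]
[0.49205689 0.05545564]
```

Call:
play_rows(
  moves=[0,0,0,0,0,-0.1,30,0,0,0,0,0,-0.25,30,0,0,0,0,0,-0.4,30,0,0,0.01,0.03,0.1,-0.4,30,0,0,0.025,0.07,0.22,-0.4,30,0,0,0.04,0.12,0.34,-0.4,30,0,0,0.055,0.16,0.46,-0.4,30,0,0,0.07,0.2,0.58,-0.4,30,0,0,0.085,0.24,0.7,-0.4,30,0,0,0.1,0.28,0.82,-0.4,30,0,0,0.112,0.31,0.92,-0.4,30,0,0,0.119,0.33,0.98,-0.4,30,0,0,0.119,0.34,1,-0.4,30,0,0,0.119,0.34,1,-0.4,30,0,0,0.119,0.34,1,-0.4,30],
  squeeze=60,
)

```text
time: 6.45
position: [0.4824, -0.0147, 0.1358]
tool_rot: [0.428, 0.904, -0.0, 0.0]
force: [-0.2, 0.2, -4.1]
width: 0.0349
gripper_force: 62.5
```

```bash
python3 - <<'E'
from h import *
im,C=shot("w3");s=get_state();print(s["gripper_force"],s["width"],s["position"],s["force"])
cv2.imwrite("pics/t3.png",snapshot("top")[120:260,150:400].repeat(3,0).repeat(3,1)); 
go([.49206,.05546,.06],129.4)
cv2.imwrite("pics/c3.png",np.vstack([im[:300],cv2.resize(snapshot("top")[120:270,170:370],(512,384),interpolation=0)[:290]]))
E
```

```text
62.53059267997742 0.034871115320872545 [ 0.48239901 -0.01472106  0.13579177] [ 0.30088828  0.30683025 -4.14504982]
turn [-0.      0.     -0.0002] shift [0.1604 0.1732 0.2525]
```

View pics/c3.png

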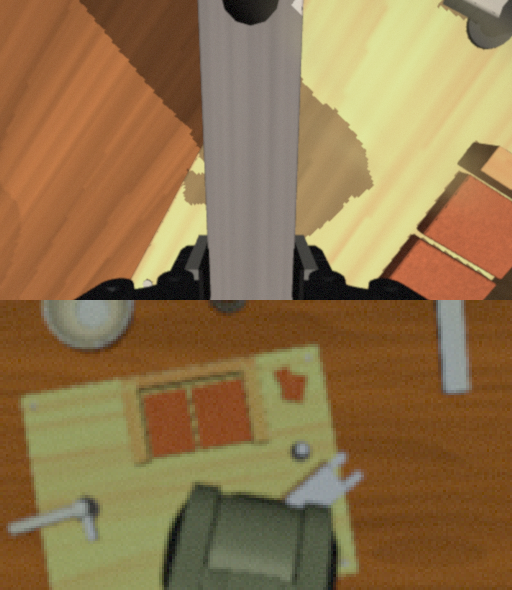

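The wrist picture shows the bar straight in the grip (edges symmetric about column 252). The top crop shows the slot right of the gripper and the post at (301,450). Next I move to the pre-insertion point.

Call:
play_rows(
  moves=[0,0,0,0.05,0.06,0,30,0,0,0,0.11,0.12,0.05,30,0,0,0,0.16,0.173,0.1,30,0,0,0,0.16,0.173,0.2,30,0,0,0,0.16,0.173,0.25,30,0,0,0,0.16,0.173,0.25,30,0,0,0,0.16,0.173,0.25,30],
)

```text
time: 7.48
position: [0.4925, 0.0557, 0.0615]
tool_rot: [0.428, 0.904, 0.0, 0.001]
force: [-0.3, -0.4, -3.8]
width: 0.0345
gripper_force: 62.4
```

```bash
python3 - <<'E'
from h import *
s=get_state();print(s["position"],s["force"])
im=snapshot("top");sc=snapshot("scene");np.save("pics/top4.npy",im)
C=cam("top");CS=cam("scene");R=Ro.from_quat(s["tool_rot"]).as_matrix();d=R[:2,0];P=s["position"]
def show(im,C,X,r,f):
    u,v=px(C,X).astype(int); return cv2.resize(im[v-r:v+r,u-r:u+r],None,fx=f,fy=f,interpolation=0),(u-r,v-r)
z=P[2]-.0177+.024
tip=[*(P[:2]-d*.149),z]; post=[.6025,-.079,.058]
print("ang",np.degrees(np.arctan2(d[1],d[0])),"lat",np.cross(np.array(post[:2])-P[:2],d),"long",(np.array(post[:2])-P[:2])@-d)
a,oa=show(im,C,post,32,6);b,ob=show(sc,CS,post,32,6)
print("top: tip,post",px(C,tip),px(C,post),oa,"scene",px(CS,tip),px(CS,post),ob)
cv2.imwrite("pics/p4.png",np.hstack([a,b]))
E
```

```text
[0.49249111 0.0557278  0.06148283] [-0.26522048 -0.44437189 -3.81626581]
ang 129.3618677530279 lat -0.0003925256990940096 long 0.173934945476463
top: tip,post [281.83256788 181.84827834] [288.00589854 176.99222743] (np.int64(256), np.int64(144)) scene [238.04106895 206.31611632] [234.51962854 214.88895421] (np.int64(202), np.int64(182))<stdin>:9: DeprecationWarning: Arrays of 2-dimensional vectors are deprecated. Use arrays of 3-dimensional vectors instead. (deprecated in NumPy 2.0)
```

View pics/p4.png

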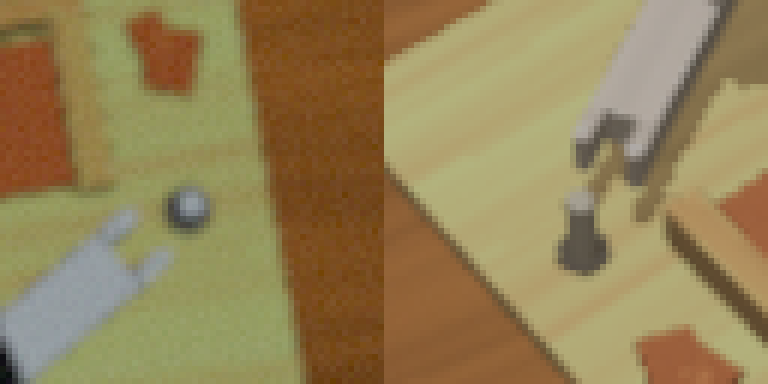

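The crops show the prongs about 10 mm short of the post and the post slightly off the slot axis (top crop: tips at (125,218) and (160,260), post (188,208)). I'll check this in subpixels.

```bash
python3 - <<'E'
from h import *
im,C=load("w3")
h=cv2.cvtColor(im,cv2.COLOR_BGR2HSV)
s=np.load("pics/w3.npy",allow_pickle=True).item();P=s["position"];R=Ro.from_quat(s["tool_rot"]).as_matrix();d=R[:2,0];n=R[:2,1]
print(np.where(h[276:292,138:160,1]<45,h[276:292,138:160,2],0))
zt=P[2]-.0177+.024
for r in (60,120,180,220):
    row=h[r,:,1].astype(int); k=np.where(row[190:320]<45)[0]+190
    e=[pt(C,(k.min(),r),zt)[:2],pt(C,(k.max(),r),zt)[:2]]
    print(r,k.min(),k.max(),[(np.round((q-P[:2])@n*1e3,2)) for q in e],np.round((e[0]-P[:2])@d*1e3,1))
t=np.load("pics/top4.npy").astype(float);hs=cv2.cvtColor(t.astype(np.uint8),cv2.COLOR_BGR2HSV)
CT=cam("top"); print("prongs sat\n",hs[174:192,270:294,1]); print(hs[174:192,270:294,2])
E
```

```text
[[  0   0   0   0   0   0   0   0   0   0   0   0   0   0   0   0   0   0
    0   0   0   0]
 [  0   0   0   0   0   0   0   0   0   0   0   0   0   0   0   0   0   0
    0   0   0   0]
 [  0   0   0   0   0   0   0   0   0   0   0   0   0   0   0   0   0   0
    0   0   0   0]
 [  0   0   0   0   0   0   0   0   0   0   0   0   0   0   0   0   0   0
    0   0   0   0]
 [  0   0   0   0   0   0   0   0 175 167 158   0   0   0   0   0   0   0
    0   0   0   0]
 [  0   0   0   0   0   0 190 199 206 205 196 176 152   0   0   0   0   0
    0   0  28   0]
 [  0   0   0   0   0   0 203 206 208 209 208 206 190 156   0   0   0   0
    0   0   0  23]
 [  0   0   0   0   0 208 206 208 209 208 207 207 202 173   0   0   0   0
    0   0  13   0]
 [  0   0   0   0   0 210 204 207 205 206 206 206 203 176   0   0   0   0
    0   0  17  20]
 [  0   0   0   0   0   0 205 205 203 203 200 180 165 137   0   0   0   0
    0  26   0   0]
 [  0   0   0   0   0   0 174 166 158 149 145 115  90  67  43   0  26   0
   13   0   0  22]
 [  0   0   0   0   0   0 107  92  76  64  50  44  28   0  23  22   0  21
   
[... 3563 characters left out ...]
62 160 154 149 147 153 152 152 150 153 152 152 151 155 152 152 151
  152 152 148 152 146 150]
 [157 164 160 160 154 155 149 152 147 147 145 151 154 156 155 152 151 153
  152 153 151 152 150 156]
 [162 162 164 161 158 155 152 148 142 143 147 152 154 152 154 149 151 149
  152 149 150 150 151 152]
 [162 160 163 162 161 157 149 139 132 138 149 155 156 150 149 152 152 152
  153 154 151 152 151 153]
 [163 162 162 164 162 159 156 145 132 144 156 157 152 152 154 150 153 150
  152 150 153 152 151 151]
 [161 159 162 161 159 164 163 156 151 146 154 155 152 150 155 152 152 152
  150 150 151 150 153 152]
 [159 162 160 162 159 163 161 159 153 137 146 147 153 149 152 149 152 152
  153 153 149 148 150 151]]
```

```bash
python3 - <<'E'
from h import *
im,C=load("w3");print("w3 post",pt(C,(147.5,283.5),.058))
for nm,box in(("w1",(130,170,215,260)),("w2",(355,395,180,215))):
    im,C=load(nm);x0,x1,y0,y1=box;h=cv2.cvtColor(im,cv2.COLOR_BGR2HSV)[y0:y1,x0:x1]
    m=((h[...,1]<60)&(h[...,2]>120)).astype(np.uint8);n,L,st,ce=cv2.connectedComponentsWithStats(m);i=1+np.argmax(st[1:,4]);c=ce[i]+[x0,y0]
    m2=(h[...,2]<90).astype(np.uint8);n,L,s2,c2=cv2.connectedComponentsWithStats(m2);j=1+np.argmax(s2[1:,4])
    print(nm,"bright",c,st[i],pt(C,c,.058),"dark",c2[j]+[x0,y0],s2[j],pt(C,c2[j]+[x0,y0],.015))
s=get_state();P=s["position"];d=Ro.from_quat(s["tool_rot"]).as_matrix()[:2,0];C=cam("top")
a=pt(C,(276,180.2),.068);b=pt(C,(282,187),.068);m=(a+b)/2;q=pt(C,(287.6,178.2),.058)
n=np.array([-d[1],d[0]])
print("top: prong mid",m,"pred",P[:2]-d*.1445,"lat err",(m[:2]-P[:2])@n,"post",q,(q[:2]-P[:2])@n)
E
```

```text
w3 post [ 0.45979182 -0.102581    0.058     ]
w1 bright [149.7125 240.825 ] [15 21 11 10 80] [ 0.60071118 -0.07825706  0.058     ] dark [141.73248408 252.84394904] [  0  31  24  14 314] [ 0.63816797 -0.10586774  0.015     ]
w2 bright [377.77272727 203.82954545] [18 19 11 11 88] [ 0.60075412 -0.07902796  0.058     ] dark [367.79166667 196.51785714] [  4   9  18  15 168] [ 0.60249147 -0.07663787  0.015     ]
top: prong mid [ 0.58172956 -0.05079634  0.068     ] pred [ 0.58439307 -0.05590869] lat err -0.0011840325689317643 post [ 0.59879426 -0.0777077   0.058     ] 0.0026955490105982777
```

Call:
play_rows(
  moves=[0,0,0,0,-0.007,0.05,30,0,0,0,0,-0.007,0.09,30,0,0,0,0,-0.007,0.09,30,0,0,0,-0.02,-0.007,0.09,30,0,0,0,-0.04,-0.007,0.09,30,0,0,0,-0.06,-0.007,0.09,30,0,0,0,-0.07,-0.007,0.09,30,0,0,0,-0.07,-0.007,0.09,30,0,0,0,-0.07,-0.007,0.09,30],
)

```text
time: 8.7
position: [0.5032, 0.0386, 0.0337]
tool_rot: [0.427, 0.904, -0.0, -0.0]
force: [-0.0, 0.4, -3.4]
width: 0.0344
gripper_force: 62.5
```

```bash
cat > chk.py <<'E'
from h import *
s=get_state();P=s["position"];d=Ro.from_quat(s["tool_rot"]).as_matrix()[:2,0];F=s["force"][:2]
print("z",P[2],"F along",F@d,"F n",F@[-d[1],d[0]],"Fz",s["force"][2],"tz",s["wrist_torque"][2],"long",(np.array([.6007,-.0786])-P[:2])@-d,s["width"])
im=snapshot("top");C=cam("top");h=cv2.cvtColor(im,cv2.COLOR_BGR2HSV)
import sys
sc=snapshot("scene");cv2.imwrite(f"pics/{sys.argv[1]}.png",np.hstack([cv2.resize(im[145:209,256:320],None,fx=6,fy=6,interpolation=0),cv2.resize(sc[182:246,202:266],None,fx=6,fy=6,interpolation=0)]))
E
python3 chk.py p5
```

```text
z 0.03373491345394071 F along 0.3420787570720152 F n -0.21735082267810282 Fz -3.4004536223027433 tz 0.005245256317401397 long 0.1524373969257577 0.034390732828273866
```

View pics/p5.png

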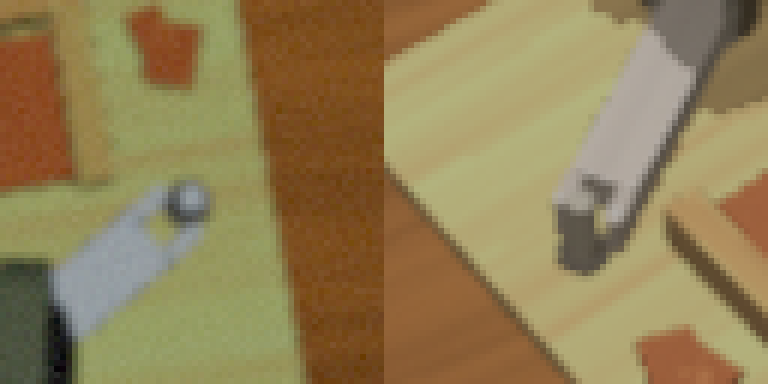

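The post sits in the slot's mouth with negligible force, so I push on.

Call:
play_rows(
  moves=[0,0,0,-0.015,0,0,30,0,0,0,-0.03,0,0,30,0,0,0,-0.045,0,0,30,0,0,0,-0.054,0,0,30,0,0,0,-0.054,0,0,30],
)

```text
time: 9.43
position: [0.5139, 0.0258, 0.0338]
tool_rot: [0.428, 0.904, 0.0, 0.0]
force: [-0.2, 0.0, -4.6]
width: 0.0348
gripper_force: 62.5
```

```bash
python3 chk.py p6
```

```text
z 0.03377888122930834 F along 0.11378125597424932 F n 0.12705568888266305 Fz -4.571409859073034 tz 0.019037263523845355 long 0.13575225518836137 0.034842708242470086
```

Call:
play_rows(
  moves=[0,0,0,-0.004,0,0,30,0,0,0,-0.007,0,0,30,0,0,0,-0.007,0,0,30],
)

```text
time: 9.9
position: [0.5152, 0.0244, 0.0338]
tool_rot: [0.427, 0.904, 0.0, 0.0]
force: [-0.1, -0.0, -4.5]
width: 0.0343
gripper_force: 62.5
```

```bash
python3 chk.py p7
```

```text
z 0.03382581959033362 F along 0.04500228191246325 F n 0.09200057985742326 Fz -4.52267910220282 tz -0.005158533580287139 long 0.1338698156946701 0.03432762612402837
```

Call:
play_rows(
  moves=[0,0,0,-0.003,0,0,30,0,0,0,-0.006,0,0,30,0,0,0,-0.006,0,0,30],
)

```text
time: 10.38
position: [0.5161, 0.0232, 0.0337]
tool_rot: [0.427, 0.904, 0.0, -0.0]
force: [-0.1, 0.8, -4.2]
width: 0.0347
gripper_force: 62.6
```

Call:
play_rows(
  moves=[0,0,0,-0.003,0,0,30,0,0,0,-0.006,0,0,30,0,0,0,-0.006,0,0,30],
)

```text
time: 10.75
position: [0.5159, 0.023, 0.0335]
tool_rot: [0.427, 0.904, 0.001, -0.002]
force: [-3.9, 5.4, -1.9]
width: 0.0347
gripper_force: 62.8
```

The force along the bar rose to about 7 N, so the slot is home. Now I lower the bar onto the board and release.

Call:
play_rows(
  moves=[0,0,0,0,0,0.004,30,0,0,0,0,0,0.005,30,0,0,0,0,0,0.005,30],
)

```text
time: 11.12
position: [0.516, 0.023, 0.0327]
tool_rot: [0.427, 0.904, 0.001, -0.001]
force: [-5.7, 5.7, 6.4]
width: 0.0347
gripper_force: 63.8
```

Call:
play_rows(
  moves=[0,0,0,0,0,0,50,0,0,0,0,0,0,70,0,0,0,0,0,0,85,0,0,0,0,0,0,85,0,0,0,0,0,0,85,0,0,0,0,0,-0.1,85,0,0,0,0,0,-0.25,85,0,0,0,0,0,-0.45,85,0,0,0,0.1,0,-0.6,85,0,0,0,0.3,0,-0.6,85,0,0,0,0.3,0,-0.6,85,0,0,0,0.3,0,-0.6,85],
)

```text
time: 12.62
position: [0.4605, 0.0912, 0.2124]
tool_rot: [0.427, 0.904, -0.0, 0.0]
force: [0.9, -0.5, 0.2]
width: 0.0852
gripper_force: 0.0
```

```bash
python3 - <<'E'
from h import *
im,C=shot("w8")
s=get_state();print(s["position"],s["tool_rot"])
try:
    u,v=px(C,[.5159,.023,.039]).astype(int);print(u,v)
    d,n,c,t0,t1,w,W=barpose(im,C,.039,(u,v-60))
    if d[0]>0: d,n,c,t0,t1=-d,-n,-c,-t1,-t0
    print(np.degrees(np.arctan2(d[1],d[0])),t1-t0,w,"end",d*t1+n*c,"seat",d*(t1-.255)+n*c,"knob",d*(t1-.018)+n*c)
except Exception as e: print(e)
E
```

```text
[0.46075063 0.09080518 0.21218105] [ 4.27473999e-01  9.04027607e-01 -7.33758997e-05  2.46252885e-04]
249 264
-140.5851385526033 0.5877710094372567 0.39159465486868683 end [ 0.24247778 -0.09637223] seat [0.43948286 0.06553516] knob [ 0.25638403 -0.08494347]
```

View pics/w8.png

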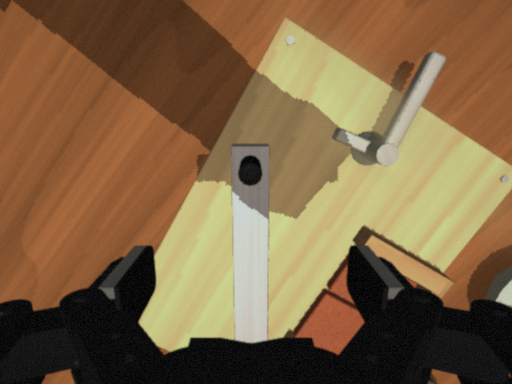

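w8 shows the bar's end at (232..269,144), its knob at (250,170), and the bar running straight down to (235..268,340), with the lever at (386,154) to (435,57). The bar stayed in place. I'll measure the knob.

```bash
python3 - <<'E'
from h import *
im,C=load("w8");h=cv2.cvtColor(im,cv2.COLOR_BGR2HSV)
mids=[]
for r in range(200,330,10):
    k=np.where(h[r,215:290,1]<45)[0]+215; k=k[(k>225)&(k<278)]
    mids.append((pt(C,(k.min()-.5,r),.039)+pt(C,(k.max()+.5,r),.039))[:2]/2); 
    if r%60==20: print(r,k.min(),k.max(),np.linalg.norm(pt(C,(k.min()-.5,r),.039)-pt(C,(k.max()+.5,r),.039)))
l=cv2.fitLine(np.array(mids,np.float32),cv2.DIST_L2,0,.01,.01).ravel();d=l[:2]*(-1 if l[0]>0 else 1)
col=h[130:160,245,1].astype(int);print("sat col",col)
k=130+np.argmax(col<50)-.5; e=pt(C,(250.5,k),.039)[:2]; e=l[2:]+d*((e-l[2:])@d)
print("dir",np.degrees(np.arctan2(d[1],d[0])),"end",e,"seat",e-.255*d,"knob",e-.018*d)
m=(h[150:195,235:266,2]<60).astype(np.uint8);n,L,st,ce=cv2.connectedComponentsWithStats(m);i=1+np.argmax(st[1:,4]);print(st[i],ce[i]+[235,150],pt(C,ce[i]+[235,150],.062))
kn=e-.018*d; 
for ang in(129.4,): go([*kn,.11],ang); go([*kn,.062],ang)
print(get_state()["qpos"])
E
```

```text
200 232 267 0.035020173522544266
260 233 267 0.035861107880973714
320 235 266 0.034632167569310514
sat col [118 112 114 115 115 113 112 110 113 111 115 112 107  97  53  31  25  29
  31  27  31  31  29  25  26  30  33  31  36 149]
dir 129.79482 end [0.43770021 0.11788784] seat [ 0.60091047 -0.07803921] knob [0.44922094 0.1040577 ]
[  4   6  23  29 537] [249.88268156 170.36126629] [0.45090404 0.10271097 0.062     ]
turn [ 0.      0.0001 -0.    ] shift [ 0.0587 -0.0017  0.3406]
turn [ 0.      0.0001 -0.    ] shift [ 0.0588 -0.0017  0.5006]
[ 3.74368491e-02  2.05546415e-01 -4.46684687e-01  9.18195832e-01
 -3.57277107e-04  9.20830337e-01]
```

Call:
play_rows(
  moves=[0,0,0,0.057,-0.002,0.12,85,0,0,0,0.057,-0.002,0.27,85,0,0,0,0.057,-0.002,0.4,85,0,0,0,0.057,-0.002,0.5,85,0,0,0,0.057,-0.002,0.5,60,0,0,0,0.057,-0.002,0.5,40,0,0,0,0.057,-0.002,0.5,25,0,0,0,0.057,-0.002,0.5,15,0,0,0,0.057,-0.002,0.5,15,0,0,0,0.057,-0.002,0.5,15,0,0,0,0.057,-0.002,0.5,15],
  squeeze=40,
)

```text
time: 14.05
position: [0.45, 0.1039, 0.0634]
tool_rot: [0.427, 0.904, 0.0, 0.001]
force: [-1.6, -1.4, 6.3]
width: 0.0186
gripper_force: 39.0
```

```bash
cat > arc.py <<'E'
from h import *
s=get_state();K=s["position"];R0=Ro.from_quat(s["tool_rot"]);print(K,s["force"],s["width"])
P=np.array([.6008,-.0784]);v=K[:2]-P;r=np.linalg.norm(v);a0=np.degrees(np.arctan2(v[1],v[0]));xa=R0.as_matrix()[:,0]
print("r",r,"bar ang",a0,"tool",np.degrees(np.arctan2(xa[1],xa[0])))
rows=[];import sys
end=float(sys.argv[1]);N=int(sys.argv[2]);dr=float(sys.argv[3])
for a in np.linspace(a0,end,N+1)[1:]:
    q=P+(.237-dr)*np.array([np.cos(np.radians(a)),np.sin(np.radians(a))])
    sh=R0.inv().apply([q[0]-K[0],q[1]-K[1],0])/.3
    print(round(a,2),"turn z",round((a0-a)/360,4),"sh",sh.round(4))
E
python3 arc.py 98.6 14 0.0007
```

```text
[0.44997647 0.10393032 0.06344812] [-1.63425092 -1.36409934  6.33824862] 0.018640925808808405
r 0.2366264616660784 bar ang 129.5975319801503 tool 129.39403893104597
127.38 turn z 0.0062 sh [-0.0016  0.0304  0.0001]
125.17 turn z 0.0123 sh [-0.0032  0.0608  0.0001]
122.96 turn z 0.0185 sh [-0.0061  0.0911  0.0002]
120.74 turn z 0.0246 sh [-0.01    0.1213  0.0002]
118.53 turn z 0.0308 sh [-0.0152  0.1513  0.0003]
116.31 turn z 0.0369 sh [-0.0215  0.1811  0.0004]
114.1 turn z 0.0431 sh [-0.029   0.2106  0.0004]
111.88 turn z 0.0492 sh [-0.0376  0.2398  0.0005]
109.67 turn z 0.0554 sh [-0.0473  0.2686  0.0005]
107.46 turn z 0.0615 sh [-0.0581  0.2971  0.0006]
105.24 turn z 0.0677 sh [-0.07    0.3251  0.0007]
103.03 turn z 0.0738 sh [-0.083   0.3526  0.0008]
100.81 turn z 0.08 sh [-0.0971  0.3796  0.0008]
98.6 turn z 0.0861 sh [-0.1121  0.406   0.0009]
```

Call:
play_rows(
  moves=[0,0,0.0062,-0.0016,0.03,0,15,0,0,0.0123,-0.003,0.061,0,15,0,0,0.0185,-0.006,0.091,0,15,0,0,0.0246,-0.01,0.121,0,15,0,0,0.0308,-0.015,0.151,0,15,0,0,0.0369,-0.0215,0.181,0,15,0,0,0.0431,-0.029,0.21,0,15,0,0,0.0492,-0.0375,0.24,0,15,0,0,0.0554,-0.0475,0.269,0,15,0,0,0.0615,-0.058,0.297,0,15,0,0,0.0677,-0.07,0.325,0,15,0,0,0.0738,-0.083,0.353,0,15,0,0,0.0738,-0.083,0.353,0,15],
)

```text
time: 15.68
position: [0.5451, 0.1521, 0.0631]
tool_rot: [0.624, 0.782, -0.001, -0.001]
force: [-5.9, -0.4, 9.7]
width: 0.0191
gripper_force: 41.2
```

```bash
python3 arc.py 98.4 4 0.0012
```

```text
[0.54507852 0.15205475 0.06305509] [-5.91948016 -0.41240928  9.70008079] 0.019070746379903285
r 0.23709549327061577 bar ang 103.59262679893962 tool 102.81103436057722
102.29 turn z 0.0036 sh [-0.0043  0.0179 -0.    ]
101.0 turn z 0.0072 sh [-0.0046  0.0357 -0.0001]
99.7 turn z 0.0108 sh [-0.0054  0.0535 -0.0001]
98.4 turn z 0.0144 sh [-0.0066  0.0712 -0.0002]
```

Call:
play_rows(
  moves=[0,0,0.0036,-0.003,0.018,0,15,0,0,0.0072,-0.0045,0.036,0,15,0,0,0.0108,-0.0055,0.053,0,15,0,0,0.0108,-0.0055,0.053,0,15],
)

```text
time: 16.18
position: [0.5596, 0.1548, 0.0631]
tool_rot: [0.65, 0.76, -0.001, -0.002]
force: [-9.2, 1.4, 12.1]
width: 0.019
gripper_force: 41.9
```

```bash
python3 arc.py 98.4 4 0.0015
```

```text
[0.55955922 0.15481095 0.0630943 ] [-9.23515124  1.39096191 12.13330341] 0.01900947412989509
r 0.23682937068819102 bar ang 100.02844571791053 tool 98.94627019209427
99.62 turn z 0.0011 sh [-0.0043  0.0057 -0.    ]
99.21 turn z 0.0023 sh [-0.0043  0.0112 -0.0001]
98.81 turn z 0.0034 sh [-0.0043  0.0168 -0.0001]
98.4 turn z 0.0045 sh [-0.0043  0.0224 -0.0001]
```

Call:
play_rows(
  moves=[0,0,0,-0.003,0.006,0,15,0,0,0,-0.003,0.012,0,15,0,0,0,-0.003,0.012,0,15,0,0,0,-0.003,0.012,0,15],
)

```text
time: 16.68
position: [0.5601, 0.1549, 0.0631]
tool_rot: [0.65, 0.76, -0.002, -0.005]
force: [-17.0, 2.2, 20.9]
width: 0.0193
gripper_force: 43.5
```

```bash
python3 arc.py 98.4 2 0.0015
```

```text
[0.56007516 0.15489479 0.06314404] [-17.01159195   2.15879354  20.88287306] 0.019291550642225083
r 0.23682266147544193 bar ang 99.9019977690153 tool 98.98684284743743
99.15 turn z 0.0021 sh [-0.0043  0.0104 -0.0001]
98.4 turn z 0.0042 sh [-0.0043  0.0206 -0.0002]
```

Call:
play_rows(
  moves=[0,0,0,0.001,-0.008,0,15,0,0,0,0.001,-0.009,0,15,0,0,0,0.001,-0.009,0,40,0,0,0,0.001,-0.009,0,70,0,0,0,0.001,-0.009,0,85,0,0,0,0.001,-0.009,0,85,0,0,0,0.001,-0.009,-0.15,85,0,0,0,0.001,-0.009,-0.3,85,0,0,0,0.05,-0.009,-0.45,85,0,0,0,0.12,-0.009,-0.5,85,0,0,0,0.18,-0.009,-0.5,85,0,0,0,0.18,-0.009,-0.5,85,0,0,0,0.18,-0.009,-0.5,85],
)

```text
time: 18.3
position: [0.554, 0.2063, 0.2103]
tool_rot: [0.65, 0.76, -0.001, -0.001]
force: [-0.6, 0.3, 0.8]
width: 0.0854
gripper_force: 0.0
```

```bash
python3 - <<'E'
from h import *
im,C=shot("w9");h=cv2.cvtColor(im,cv2.COLOR_BGR2HSV)
s=get_state();print(s["position"])
d0=np.array([np.cos(np.radians(99.4)),np.sin(np.radians(99.4))]);K=np.array([.5600,.1549]);E=K+.018*d0
for nm,X in dict(end=[*E,.039],knobfoot=[*K,.039],mid=[*(K-.1*d0),.039]).items(): print(nm,px(C,X))
g=im[:320].copy();cv2.imwrite("pics/w9v.png",cv2.resize(g,None,fx=1.5,fy=1.5))
E
```

```text
[0.55428802 0.20600869 0.21060855]
end [248.70887844 215.80127935]
knobfoot [248.88008584 233.00629787]
mid [249.74658505 320.0827633 ]
```

View pics/w9v.png

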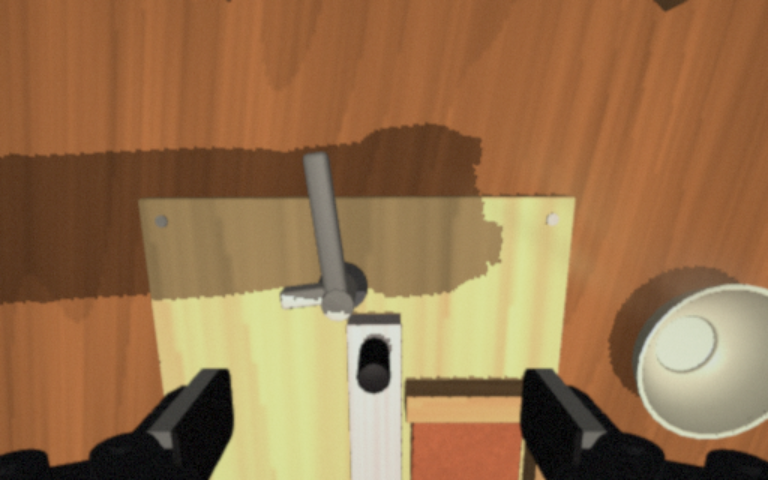

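w9 shows the bar lying along the rail: bar edges at columns 348..401 in the 1.5x view, rail at 406, lever pivot at (338,300), handle up to (316,155), and catch at (285,297) left of the bar. I'll measure angle and gap.

```bash
python3 - <<'E'
from h import *
im,C=load("w9");h=cv2.cvtColor(im,cv2.COLOR_BGR2HSV)
for r in (268,276): print(r,[tuple(map(int,h[r,c])) for c in range(262,282)])
L=[];Rr=[]
for r in range(215,315,4):
    a=h[r,222:285,1]<40; k=np.where(a)[0]+222; k0=k.min()
    # right end = first non-grey right of column 255
    q=np.where(h[r,256:285,1]>=50)[0]; k1=256+q[0]-1
    L.append(pt(C,(k0-.5,r),.039)[:2]);Rr.append(pt(C,(k1+.5,r),.039)[:2])
def an(P,z=None):
    l=cv2.fitLine(np.array(P,np.float32),cv2.DIST_HUBER,0,.001,.001).ravel();return l
l,rr=an(L),an(Rr)
A=lambda l:np.degrees(np.arctan2(l[1],l[0]))%180
print("bar edges",A(l),A(rr),"mean",(A(l)+A(rr))/2,l[2:],rr[2:])
m=cv2.morphologyEx(((h[...,0]>16)&(h[...,0]<40)&(h[...,1]<125)&(h[...,1]>50)).astype(np.uint8),cv2.MORPH_OPEN,np.ones((5,5)))
f=an([pt(C,(c,np.argmax(m[:,c])-.5),.015)[:2] for c in list(range(100,195,3))+list(range(240,375,3))])
b1=an([pt(C,(np.argmax(m[r])-.5,r),.015)[:2] for r in range(140,240,3)])
b2=an([pt(C,(511-np.argmax(m[r,:400][::-1])-111+.5,r),.015)[:2] for r in range(140,240,3)])
print("board",A(f)-90,A(b1),A(b2),b1,b2)
X=lambda p,q:p[2:]+p[:2]*np.linalg.solve(np.column_stack([p[:2],-q[:2]]),q[2:]-p[2:])[0]
print("corners",X(f,b1),X(f,b2))
c1=X(f,b1);c2=X(f,b2);x=(c2-c1)/np.linalg.norm(c2-c1);y=np.array([-x[1],x[0]]);print("jig width",np.linalg.norm(c2-c1),"yaw",np.degrees(np.arctan2(*x[::-1])))
O=(c1+c2)/2+.015*x-.215*y
mid=(np.mean(L,0)+np.mean(Rr,0))/2;print("jig O",O,"bar mid in jig",(mid-O)@x,(mid-O)@y,"post",O-.12*y,"piv",O-.025*x+.155*y,"tip",O-.025*x+.24*y)
E
```

```text
268 [(33, 13, 219), (27, 13, 219), (30, 13, 219), (27, 13, 220), (19, 20, 216), (25, 52, 193), (28, 81, 201), (27, 90, 155), (19, 117, 109), (16, 123, 182), (17, 122, 213), (18, 119, 217), (18, 117, 216), (18, 118, 219), (19, 118, 217), (18, 116, 218), (19, 119, 218), (18, 118, 218), (18, 119, 218), (18, 119, 218)]
276 [(30, 12, 218), (24, 18, 217), (28, 15, 218), (28, 14, 218), (17, 22, 213), (19, 52, 175), (27, 89, 195), (28, 88, 214), (25, 97, 160), (17, 123, 184), (16, 126, 215), (16, 126, 217), (16, 124, 216), (16, 126, 215), (16, 126, 217), (16, 125, 217), (17, 127, 217), (17, 128, 216), (16, 126, 218), (16, 126, 218)]
bar edges 99.50371 99.38081 mean 99.44226 [0.548627   0.11914287] [0.5849514  0.11457837]
board -80.74594 98.95141 99.173416 [ 0.1555967  -0.9878207   0.40100098  0.16803053] [ 0.15942311 -0.98721033  0.6863853   0.21355927]
corners [0.3917294  0.22689196] [0.67673326 0.2733285 ]
jig width 0.2887621 yaw 9.254058
jig O [0.5836108  0.04032066] bar mid in jig -0.005221733863738233 0.08336117801886832 post [ 0.60290825 -0.07811753] piv [0.5340102  0.18928301] tip [0.5203411  0.27317673]
```

The bar is parallel but about 2–3 mm short of the rails. I'll push it flush with the closed fingers against its open side, low and mid-way.

```bash
python3 - <<'E'
from h import *
go([.5223,.0305,.15],99.3);go([.5223,.0305,.037],99.3)
E
```

```text
turn [-0.0005  0.0001 -0.001 ] shift [-0.5613 -0.1956  0.2029]
turn [-0.0005  0.0001 -0.001 ] shift [-0.561  -0.1945  0.5796]
```

Call:
play_rows(
  moves=[0,0,-0.001,-0.15,-0.1,0,0,0,0,-0.001,-0.35,-0.195,0,0,0,0,-0.001,-0.5,-0.195,0,0,0,0,-0.001,-0.561,-0.195,0.1,0,0,0,-0.001,-0.561,-0.195,0.25,0,0,0,-0.001,-0.561,-0.195,0.4,0,0,0,-0.001,-0.561,-0.195,0.52,0,0,0,-0.001,-0.561,-0.195,0.575,0,0,0,-0.001,-0.561,-0.195,0.575,0,0,0,-0.001,-0.561,-0.195,0.575,0],
)

```text
time: 19.6
position: [0.5238, 0.0308, 0.0402]
tool_rot: [0.648, 0.762, 0.0, 0.0]
force: [0.0, 0.1, 0.6]
width: 0.0002
gripper_force: 0.0
```

Call:
play_rows(
  moves=[0,0,0,0,0.03,0,0,0,0,0,0,0.06,0,0,0,0,0,0,0.07,0,0,0,0,0,0,0.07,0,0],
)

```text
time: 20.1
position: [0.5446, 0.0347, 0.0399]
tool_rot: [0.647, 0.762, 0.0, 0.0]
force: [0.8, -0.0, -0.3]
width: -0.0
gripper_force: 0.0
```

Call:
play_rows(
  moves=[0,0,0,0,0.005,0,0,0,0,0,0,0.01,0,0,0,0,0,0,0.01,0,0],
)

```text
time: 20.48
position: [0.5472, 0.035, 0.0398]
tool_rot: [0.647, 0.762, 0.0, 0.0]
force: [-0.0, -0.5, 0.7]
width: -0.0004
gripper_force: 0.0
```

```bash
cat > j.py <<'E'
from h import *
s=get_state();v=s["position"][:2]-np.array([.5815,.0402]);x=np.array([.9869,.1616]);y=np.array([-.1616,.9869])
print("jig",v@x,v@y,s["position"][2],"F",s["force"][:2]@x,s["force"][:2]@y,s["force"][2],s["width"])
E
python3 j.py
```

```text
jig -0.03469435483417978 0.00045422473834385354 0.03978329567627573 F -0.1260903781122905 -0.5016580333689175 0.7480978533848809 -0.0003848585321996503
```

Call:
play_rows(
  moves=[0,0,0,0,0.004,0,0,0,0,0,0,0.007,0,0,0,0,0,0,0.007,0,0],
)

```text
time: 20.85
position: [0.5483, 0.0353, 0.0396]
tool_rot: [0.647, 0.762, -0.001, -0.001]
force: [-3.3, -1.1, 1.4]
width: -0.0005
gripper_force: 1.7
```

Call:
play_rows(
  moves=[0,0,0,0,0.004,0,0,0,0,0,0,0.007,0,0,0,0,0,0,0.007,0,0],
)

```text
time: 21.22
position: [0.5507, 0.0358, 0.0396]
tool_rot: [0.647, 0.762, -0.0, -0.001]
force: [-5.0, -0.4, 3.0]
width: -0.0001
gripper_force: 2.6
```

Call:
play_rows(
  moves=[0,0,0,0,0.004,0,0,0,0,0,0,0.007,0,0,0,0,0,0,0.007,0,0],
)

```text
time: 21.6
position: [0.5508, 0.0359, 0.0395]
tool_rot: [0.647, 0.762, -0.002, -0.002]
force: [-9.5, -1.9, 7.1]
width: -0.0001
gripper_force: 5.1
```

```bash
python3 j.py
```

```text
jig -0.03101339823679618 0.0006964178397185486 0.039499122888821826 F -9.714049044171059 -0.38202059800248045 7.139919071915233 -9.284279293829494e-05
```

Call:
play_rows(
  moves=[0,0,0,0,0.005,0,0,0,0,0,0,0.01,0,0,0,0,0,0,0.01,0,0],
)

```text
time: 21.98
position: [0.5513, 0.0361, 0.0393]
tool_rot: [0.648, 0.762, -0.004, -0.003]
force: [-15.8, -2.7, 14.1]
width: -0.0001
gripper_force: 8.1
```

Call:
play_rows(
  moves=[0,0,0,0,-0.05,0,0,0,0,0,0,-0.12,0,0,0,0,0,0.1,-0.12,-0.2,0,0,0,0,0.25,-0.05,-0.4,0,0,0,0,0.45,0.05,-0.55,0,0,0,0,0.6,0.05,-0.57,0,0,0,0,0.6,0.05,-0.57,0,0,0,0,0.6,0.05,-0.57,0],
)

```text
time: 22.98
position: [0.5426, 0.2175, 0.2109]
tool_rot: [0.647, 0.763, 0.001, 0.001]
force: [-0.6, -0.6, -0.7]
width: 0.0001
gripper_force: 0.0
```

```bash
python3 - <<'E'
from h import *
im,C=shot("w10");h=cv2.cvtColor(im,cv2.COLOR_BGR2HSV);s=get_state();P=s["position"];print(P)
O=np.array([.5815,.0402]);x=np.array([.9869,.1616]);y=np.array([-.1616,.9869])
for yy in(.105,.08,.07,.06):
    X=O+.018*x+yy*y;u,v=np.round(px(C,[*X,.039])).astype(int);print(yy,u,v,[tuple(map(int,h[v,c])) for c in range(u-7,u+9)])
    X=O-.018*x+yy*y;u2,v2=np.round(px(C,[*X,.039])).astype(int)
    k=np.where(h[v,u2-10:u2+60,1]<40)[0]+u2-10
    a=pt(C,(k.min()-.5,v),.039)[:2];print("  left edge jig",(a-O)@x)
X=O+.117*y;print("knob px",px(C,[*X,.039]),px(C,[*X,.084]))
X=O+.135*y;u,v=np.round(px(C,[*X,.039])).astype(int);print("end",u,v,h[v-6:v+8,u-8].tolist())
E
```

```text
[0.54208571 0.21628293 0.21018581]
0.105 277 256 [(120, 16, 16), (128, 44, 23), (113, 73, 14), (60, 12, 22), (110, 45, 17), (135, 26, 20), (47, 78, 23), (130, 36, 21), (135, 96, 16), (144, 61, 21), (96, 80, 16), (90, 12, 22), (27, 61, 42), (24, 92, 128), (23, 97, 216), (26, 92, 233)]
  left edge jig -0.028487721991648576
0.08 277 278 [(105, 22, 23), (143, 39, 26), (130, 23, 33), (143, 33, 31), (165, 15, 35), (60, 15, 34), (150, 21, 36), (120, 23, 34), (0, 16, 32), (94, 64, 28), (135, 23, 22), (20, 31, 25), (60, 54, 19), (120, 43, 24), (140, 33, 23), (15, 64, 16)]
  left edge jig -0.027795154677891357
0.07 276 286 [(109, 85, 24), (36, 71, 18), (130, 40, 19), (110, 31, 25), (173, 49, 21), (105, 23, 22), (140, 61, 25), (75, 20, 25), (83, 43, 24), (128, 54, 19), (120, 29, 26), (0, 0, 24), (45, 21, 24), (165, 34, 15), (36, 53, 24), (128, 54, 19)]
  left edge jig -0.02895886398146889
0.06 276 295 [(66, 61, 21), (86, 105, 17), (170, 70, 22), (129, 66, 27), (140, 38, 20), (125, 102, 15), (110, 64, 24), (40, 81, 19), (15, 24, 21), (113, 43, 24), (126, 71, 18), (90, 46, 22), (135, 43, 12), (98, 46, 22), (15, 24, 21), (90, 49, 21)]
  left edge jig -0.02805358495213842
knob px [259.65654477 244.66720607] [261.13305443 265.51800724]
end 260 228 [[14, 31, 91], [19, 24, 86], [13, 26, 89], [8, 22, 91], [11, 24, 86], [14, 28, 102], [14, 27, 181], [27, 10, 230], [35, 6, 238], [35, 6, 239], [39, 8, 237], [33, 12, 220], [34, 13, 141], [30, 10, 49]]
```

Call:
play_rows(
  moves=[0,0,0,0,0,0,85,0,0,0,0,0,0,85,0,0,0,0,0,0,85,0,0,0,0,0,0,85,0,0,0,0,0,0,85],
)

```text
time: 23.65
position: [0.542, 0.2165, 0.2108]
tool_rot: [0.647, 0.762, 0.0, -0.0]
force: [-0.1, -0.0, -0.8]
width: 0.0845
gripper_force: 0.0
```

```bash
python3 - <<'E'
from h import *
im,C=shot("w11");h=cv2.cvtColor(im,cv2.COLOR_BGR2HSV);s=get_state();P=s["position"];print(P)
O=np.array([.5815,.0402]);x=np.array([.9869,.1616]);y=np.array([-.1616,.9869])
L=[]
for yy in(.105,.09,.08,.075,.07,.06,.05):
    X=O+.018*x+yy*y;u,v=np.round(px(C,[*X,.039])).astype(int)
    u2=int(px(C,[*(O-.018*x+yy*y),.039])[0])
    k=[c for c in range(u2-12,u2+20) if h[v,c,1]<40][0];a=pt(C,(k-.5,v),.039)[:2];L.append(a)
    print(yy,u,v,[(int(h[v,c,1]),int(h[v,c,2])) for c in range(u-5,u+8)],"left jig",round((a-O)@x,4))
l=cv2.fitLine(np.array(L,np.float32),cv2.DIST_HUBER,0,.001,.001).ravel();print(np.degrees(np.arctan2(l[1],l[0]))%180)
E
```

```text
[0.5420456  0.21654639 0.2108002 ]
0.105 278 255 [(16, 95), (16, 190), (15, 219), (14, 220), (13, 221), (14, 218), (38, 199), (77, 208), (89, 220), (90, 220), (92, 222), (93, 221), (95, 220)] left jig -0.0165
0.09 278 268 [(21, 84), (19, 184), (19, 219), (15, 222), (16, 220), (20, 215), (30, 151), (82, 87), (124, 82), (121, 82), (121, 84), (129, 81), (128, 82)] left jig -0.0166
0.08 278 277 [(16, 221), (15, 221), (19, 220), (15, 219), (17, 221), (14, 197), (48, 153), (114, 190), (122, 217), (123, 220), (121, 219), (122, 218), (120, 219)] left jig -0.0166
0.075 278 281 [(15, 221), (16, 221), (16, 220), (16, 220), (18, 217), (19, 204), (51, 165), (114, 192), (119, 218), (120, 219), (117, 222), (117, 221), (122, 218)] left jig -0.0166
0.07 278 286 [(16, 220), (18, 222), (19, 219), (20, 220), (21, 217), (29, 176), (78, 140), (125, 188), (125, 216), (126, 218), (127, 219), (122, 220), (123, 221)] left jig -0.0167
0.06 278 294 [(17, 219), (19, 220), (22, 220), (20, 220), (19, 219), (38, 197), (78, 205), (94, 198), (103, 138), (144, 106), (161, 147), (163, 185), (163, 194)] left jig -0.0167
0.05 277 303 [(20, 220), (17, 220), (21, 220), (22, 219), (21, 222), (21, 219), (47, 201), (83, 204), (97, 181), (115, 122), (164, 120), (165, 161), (162, 183)] left jig -0.0168
98.99122
```

No board is visible between bar and rail any more, so the bar is flush, and its end is where predicted. Next is the lever.

```bash
cat > lev.py <<'E'
from h import *
import sys
O=np.array([.5815,.0402]);x=np.array([.9869,.1616]);y=np.array([-.1616,.9869]);V=O-.025*x+.155*y
def P(th,off,rho=.07):
    t=np.radians(th);u=-np.sin(t)*x+np.cos(t)*y;n=np.cos(t)*x+np.sin(t)*y
    return V+rho*u+off*n
if sys.argv[1]=="a": go([*P(0,.032),.058],99.3)
else:
    s=get_state();R0=Ro.from_quat(s["tool_rot"]);K=s["position"];print(K,s["force"])
    for th in list(np.linspace(*map(float,sys.argv[2:4]),int(sys.argv[4]))):
        q=P(th,.0198);sh=R0.inv().apply([q[0]-K[0],q[1]-K[1],.058-K[2]])/.3;xa=R0.as_matrix()[:,0];y0=np.degrees(np.arctan2(xa[1],xa[0]))
        print(round(th,1),"turn",round(-((99.3+th-y0+180)%360-180)/360,4),sh.round(4))
E
python3 lev.py a
```

```text
turn [0. 0. 0.] shift [0.1487 0.0581 0.5093]
```

Call:
play_rows(
  moves=[0,0,0,0.08,0.058,0,0,0,0,0,0.149,0.058,0,0,0,0,0,0.149,0.058,0.05,0,0,0,0,0.149,0.058,0.2,0,0,0,0,0.149,0.058,0.35,0,0,0,0,0.149,0.058,0.46,0,0,0,0,0.149,0.058,0.509,0,0,0,0,0.149,0.058,0.509,0,0,0,0,0.149,0.058,0.509,0],
)

```text
time: 24.82
position: [0.5529, 0.2638, 0.0594]
tool_rot: [0.647, 0.762, 0.001, 0.001]
force: [-0.4, -0.2, 0.1]
width: 0.0002
gripper_force: 0.0
```

```bash
python3 lev.py b 0 90 16
```

```text
[0.55292693 0.26376562 0.05942653] [-0.37590976 -0.24391025  0.05920968]
0.0 turn 0.0 [-0.0008 -0.0438  0.0047]
6.0 turn -0.0167 [ 0.0048 -0.0685  0.0046]
12.0 turn -0.0333 [ 0.0078 -0.0937  0.0046]
18.0 turn -0.05 [ 0.0082 -0.1191  0.0045]
24.0 turn -0.0667 [ 0.0059 -0.1444  0.0044]
30.0 turn -0.0833 [ 0.001  -0.1693  0.0044]
36.0 turn -0.1 [-0.0065 -0.1935  0.0043]
42.0 turn -0.1167 [-0.0165 -0.2169  0.0043]
48.0 turn -0.1333 [-0.0289 -0.239   0.0042]
54.0 turn -0.15 [-0.0436 -0.2598  0.0042]
60.0 turn -0.1667 [-0.0603 -0.2789  0.0041]
66.0 turn -0.1833 [-0.0789 -0.2961  0.0041]
72.0 turn -0.2 [-0.0992 -0.3113  0.0041]
78.0 turn -0.2167 [-0.121  -0.3243  0.004 ]
84.0 turn -0.2333 [-0.1441 -0.335   0.004 ]
90.0 turn -0.25 [-0.1681 -0.3431  0.004 ]
```

Call:
play_rows(
  moves=[0,0,0,-0.001,-0.044,0.004,0,0,0,-0.0167,0.005,-0.068,0.004,0,0,0,-0.0333,0.008,-0.094,0.004,0,0,0,-0.05,0.008,-0.119,0.004,0,0,0,-0.0667,0.006,-0.144,0.004,0,0,0,-0.0833,0.001,-0.169,0.004,0,0,0,-0.1,-0.0065,-0.1935,0.004,0,0,0,-0.1167,-0.0165,-0.217,0.004,0,0,0,-0.1333,-0.029,-0.239,0.004,0,0,0,-0.1333,-0.029,-0.239,0.004,0],
)

```text
time: 26.08
position: [0.4836, 0.2436, 0.0585]
tool_rot: [0.282, 0.959, 0.001, 0.001]
force: [-0.5, 1.2, 0.3]
width: 0.0003
gripper_force: 0.0
```

```bash
python3 lev.py b 48 96 9; python3 j.py
```

```text
[0.48363921 0.24362311 0.05849009] [-0.50861604  1.22461976  0.34800356]
48.0 turn -0.0002 [ 0.0002 -0.0002  0.0016]
54.0 turn -0.0169 [ 0.0058 -0.0249  0.0016]
60.0 turn -0.0336 [ 0.0087 -0.0501  0.0015]
66.0 turn -0.0502 [ 0.009  -0.0755  0.0014]
72.0 turn -0.0669 [ 0.0067 -0.1008  0.0014]
78.0 turn -0.0836 [ 0.0017 -0.1257  0.0013]
84.0 turn -0.1002 [-0.0058 -0.1499  0.0013]
90.0 turn -0.1169 [-0.0158 -0.1732  0.0013]
96.0 turn -0.1336 [-0.0283 -0.1954  0.0012]
jig -0.0637056365266434 0.2165725733662923 0.058490094823425834 F -0.3040546168478212 1.2907695882672978 0.34800355641443736 0.00025554187098866745
```

Force is about 1.3 N, so the lever is being pushed freely. Continuing towards the stop.

Call:
play_rows(
  moves=[0,0,-0.0167,0.006,-0.025,0,0,0,0,-0.0333,0.0085,-0.05,0,0,0,0,-0.05,0.009,-0.0755,0,0,0,0,-0.0667,0.0067,-0.101,0,0,0,0,-0.0833,0.0017,-0.126,0,0,0,0,-0.0833,0.0017,-0.126,0,0],
)

```text
time: 26.82
position: [0.4626, 0.2118, 0.0577]
tool_rot: [0.025, 1.0, 0.0, 0.001]
force: [0.5, 0.4, 0.2]
width: -0.0001
gripper_force: 0.0
```

Call:
play_rows(
  moves=[0,0,-0.008,-0.003,-0.0125,0,0,0,0,-0.0167,-0.0075,-0.024,0,0,0,0,-0.025,-0.0125,-0.036,0,0,0,0,-0.031,-0.0165,-0.0445,0,0,0,0,-0.031,-0.0165,-0.0445,0,0],
)

```text
time: 27.45
position: [0.466, 0.1986, 0.057]
tool_rot: [-0.072, 0.997, 0.0, -0.0]
force: [-1.2, 1.5, 0.7]
width: -0.0002
gripper_force: 0.6
```

```bash
python3 lev.py b 90 94 3; python3 j.py
```

```text
[0.46602807 0.19855422 0.05701327] [-1.2441608   1.48545632  0.65311756]
90.0 turn -0.0028 [ 0.0221 -0.0008 -0.0033]
92.0 turn -0.0083 [ 0.0241 -0.009  -0.0033]
94.0 turn -0.0139 [ 0.0259 -0.0173 -0.0033]
jig -0.08836920937277742 0.17494004714949027 0.05701326544617212 F -0.9878125534841949 1.6670532250997439 0.6531175616306695 -0.00022803392370214943
```

Call:
play_rows(
  moves=[0,0,0,0,-0.004,0,0,0,0,0,0,-0.008,0,0,0,0,0,0,-0.008,0,0],
)

```text
time: 27.82
position: [0.4661, 0.198, 0.0571]
tool_rot: [-0.074, 0.997, 0.003, -0.0]
force: [-2.3, 7.5, 1.3]
width: -0.0007
gripper_force: 4.0
```

```bash
python3 j.py
```

```text
jig -0.08839838544957064 0.1743546211710456 0.0570790326524479 F -1.0677107239997605 7.7832022983419344 1.2822850952579121 -0.0006566242562503288
```

Call:
play_rows(
  moves=[0,0,0,0,0.05,0,0,0,0,0,0,0.1,0,0,0,0,0,0,0.1,-0.2,0,0,0,0,0,0.1,-0.4,40,0,0,0,0,0,-0.6,85,0,0,0,0.1,-0.1,-0.7,85,0,0,0,0.1,-0.1,-0.7,85,0,0,0,0.1,-0.1,-0.7,85],
)

```text
time: 28.82
position: [0.4413, 0.1623, 0.2667]
tool_rot: [-0.074, 0.997, -0.0, 0.0]
force: [-0.7, -1.0, 0.4]
width: 0.0848
gripper_force: 0.0
```

```bash
python3 - <<'E'
from h import *
im,C=shot("w12");h=cv2.cvtColor(im,cv2.COLOR_BGR2HSV);s=get_state();print(s["position"],s["force"])
O=np.array([.5815,.0402]);x=np.array([.9869,.1616]);y=np.array([-.1616,.9869]);V=O-.025*x+.155*y
def comp(X,z):
    u,v=np.round(px(C,[*X,z])).astype(int);print("seed",u,v,h[v,u])
    m=(h[...,1]<45)&(h[...,2]>60);n,L,st,ce=cv2.connectedComponentsWithStats(m.astype(np.uint8));i=L[v,u];return np.argwhere(L==i),st[i]
# handle top, z=.063
W,st=comp(V-.06*x,.063);print(st)
J=np.array([pt(C,(u,v),.063)[:2]-O for v,u in W]);J=np.column_stack([J@x,J@y])
k=(J[:,0]<-.045)&(J[:,0]>-.1)&(np.abs(J[:,1]-.155)<.015);l=cv2.fitLine(J[k].astype(np.float32),cv2.DIST_HUBER,0,.001,.001).ravel()
print("handle dir in jig from -x, deg",np.degrees(np.arctan2(l[1],l[0])),l[2:],"min x",J[:,0].min())
# bar top
for yy in(.05,.03,.0,-.03):
    out=[]
    for xx in np.arange(-.03,.03,.0005):
        u,v=np.round(px(C,[*(O+xx*x+yy*y),.039])).astype(int)
        if 0<=u<512 and 0<=v<384 and h[v,u,1]<40 and h[v,u,2]>60: out.append(xx)
    print(yy,(min(out),max(out)) if out else None)
E
```

```text
[0.44108192 0.16238882 0.26614717] [0.31069457 0.95215671 0.59829863]
seed 262 205 [ 19  27 130]
[ 154  180  120  102 4128]
handle dir in jig from -x, deg -1.4431539 [-0.07023997  0.15435204] min x -0.11259456442949725
0.05 (np.float64(-0.024999999999999994), np.float64(0.017500000000000043))
0.03 (np.float64(-0.024999999999999994), np.float64(0.017000000000000043))
0.0 (np.float64(-0.025499999999999995), np.float64(-0.010499999999999982))
-0.03 (np.float64(-0.024999999999999994), np.float64(0.029500000000000054))
```

```bash
python3 -c "
from station import *
print(ctrl.close_job())"
```

```text
the job is handed in; nothing more can be done
None
```

The job is handed in, with no verdict returned. By my measurements, the bar is home on the post and flush with the one rail in view (the other rail was not checked), the lever is at its end stop, and the robot is touching nothing. After the knob swing the bar was still 2–3 mm off the rails, so I pushed it flush with the closed fingers. I did not re-measure the bystanders.

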